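Feed the praline mould to the depositor nozzles

TASK

Feed the praline mould to the nozzles: hold the red spring paddle down and, with it still down, push the mould carriage out of its loading stop, then on along its rails towards the hopper until the spring catch comes up by itself in the filling stop. Take the hand away with the carriage locked there; do not touch the mould, and leave everything else on the bench where it stands.

Things in the scene. Friction and masses are not known exactly. Their poses are not given: they have to be found in the camera images.
- depositor: Bench-top chocolate depositor, fixed, turned up to 0.2 rad. Origin on the table under the middle of its rails; x across the rails (the -x side, with the catch, faces the robot), y along them. Steel bed 200 x 610 mm; over its -y end, centred 170 mm from the origin, a gantry 260 mm wide (x) and 70 mm thick with nozzles 96 mm above the table and a hopper 200 mm wide, 390 mm high
- carriage (a joint): Travel of the carriage (tray 150 x 290 mm, 0.8 kg, friction 1.5 N, stays put) to the depositor's -y, m: 0 loading stop, 0.120 filling stop, each with 2 mm play. A steel strip on its -x side has a 24 mm notch for the catch pin at each stop: hold the pin down for the first 24 mm of travel; from there the strip keeps it down until the second notch comes over it and the pin springs up
- push_face (a point): Point on the upright push face of the carriage's black push plate, 66 mm above the table. The face looks to the depositor's +y and is pushed to -y; it reaches 16 mm to the -x side of this point and 44 mm to the +x side, and from 56 to 76 mm above the table. Behind it a brace slopes down. It travels with the carriage, 4 mm above the red paddle
- catch (a joint): How far the spring catch is pressed down, m: 0 up, 0.010 fully down (hard stop). Takes 2.3 N at first, 7.3 N fully down. Its brass pin locks the carriage until pressed more than 0.007. While the strip holds the pin down it reads about 0.007; it springs back to 0 in a notch
- paddle_top (a point): Middle of the flat top of the catch's red release paddle; moves down with it: 52 mm above the table when up, 42 mm fully down. The paddle is 34 mm wide (depositor's x) and 120 mm long (y), on the robot's side of the rails. At the start the push face stands 5 mm to the -y side of this point, same x, so the 65 mm of paddle to its +y side lie open from above
- mould: Brown polycarbonate praline mould with 24 cavities, 135 x 275 x 24 mm, 0.45 kg, lying loose in the carriage's tray with 2 mm play, between lips 8 mm high. Origin at the centre of its underside, 42 mm above the table; long side along its y. Not to be touched
- sprinkle_jar: Amber jar with blue cap, 60 mm wide, 85 mm high, on the table in front of the depositor; origin at its underside. Leave alone
- ramekin: White ceramic ramekin, 80 mm wide, 45 mm high, on the table near the carriage's loading end; origin at its underside. Leave alone
- spatula: Red and blue spatula 260 mm long lying in front of the depositor; origin at its middle. Leave alone
- nozzle: Spare brass nozzle, 28 mm wide, 42 mm high, standing on the depositor's bed just beyond the carriage; origin at its underside. Leave alone
- spare_mould: Second brown praline mould, 135 x 275 x 24 mm, flat on the table to the robot's right; origin at the centre of its underside. Leave alone
- mixing_bowl: White mixing bowl, 220 mm wide, 115 mm high, on the table to the robot's left; origin at its underside. Leave alone

How it is judged:
By the outcome, as a careful person would: the job done as asked, in the order asked, and still so for the second after the job is handed in, with the robot touching nothing.
It also fails if it takes over 40 s, if anything falls off the work surface, if the arm or the gripper's body presses on something with over 40 N, if the wrist force passes 120 N, or if a joint passes its speed limit or range.

ROBOT

A 6-joint arm with a two-finger parallel gripper is mounted at the origin on the work surface. World frame = base frame: x ahead of the robot, y to its left, z up, the work surface at z = 0. Lengths are in m, angles in degrees, forces in N, time in s.
With the tool pointing down it reaches from about 0.4 to 0.825 m from the base axis. Payload 7 kg.
Tool frame: the origin (TCP) lies midway between the tips of the shut fingers; the grasp point (between the pads) lies 19 mm behind it; z points along the fingers, y is the direction in which the jaws open and shut (so a half turn about z gives the same grasp; the last joint's range is limited). The gripper opens to 88 mm and grips with 3 to 60 N. Pads are 19 mm wide; open, the fingers measure 130 mm over their backs; the gripper's body (78 mm by 193 mm) begins 47 mm behind the grasp point.
Start: joints at [-55.8, 20.546, 0.682, 0, -70.136, -16.507], TCP at [0.205, -0.643, 0.227] pointing down, gripper open.
Joint ranges: [-176.03, 176.03], [-82.01, 121.73], [-58.28, 71.71], [-173.87, 95.51], [-174.79, -0.11], [-173.66, 173.66]. Speed limits (degrees/s): [136.94, 136.94, 172.46, 180, 180, 180].

INTERFACE

Orientations are given as [roll, pitch, yaw] about the fixed x, y, z axes, in that order (R = Rz(yaw) Ry(pitch) Rx(roll)).
In Python, from plant import get_state, capture, close_job gives the robot as it stands.
- The arm moves only by the tool apply_moves, never from a script. Its argument "commands" is a list of rows, each an object with "grip": the opening, from 0 (shut) to 1 (fully open); "dp": the shift along the tool's x, y, z in mm, a list of three; "yaw": the turn about the tool's z in rad. A call has 1 to 12 rows; each row is the pose to reach, as a shift and turn from the pose commanded when the call began, along the tool's axes at that moment; what a row does not reach only later rows make up. A row lasts 1/8 s, in which the tool goes at most 62.5 mm and 10.7 degrees, less where a joint would pass 70% of its speed; a pose out of reach is approached as far as the arm can. A call with a gripper value outside its range is refused whole. The fingers move at their own pace and stop on an object; "newtons" is the grip in N (left out, the last holds). Time passes only in rows, so rows that repeat a pose let the fingers close. It gives the time, the measured TCP pose, the force and the opening at its end, in the units of the state.
- get_state(): the state, without advancing time (a new reading comes with each control period).
- capture(name): name is "side" or "top"; returns a dict with "color" (384x512x3 uint8, red, green, blue), "camera_matrix" (3x3 intrinsics, pixels), "xyz" and "rotation" of the camera in the world. Camera axes: x right, y up, looking along -z (the intrinsics and any distortion apply to the point x, -y, -z); pixel columns grow to the right and rows downward; lengths in m; the calibration is good to about 2 mm. A picture is of the moment at which its call begins. There is no depth.
- close_job(): hands the job in, once; it reports no verdict.
The state is a dict: "time_s": time; "joints": joint angles; "qd": joint speeds; "joint_torque": joint torques, N m; "tcp_pos": TCP position; "eef_rot": TCP orientation; "contact_force": force on the tool from outside, world axes, zero at the start; "moment": the same for the moment, N m; "gripper_width": finger opening in m.
Only numpy, scipy, OpenCV 4.12 (cv2) and the standard library are available. Lean on these libraries where they do the work, as an engineer would, in place of code of your own. Each camera call takes 0.05 s, during which the arm holds its last target.

## Working session

There is one attempt and no reset: what is moved stays moved. The work goes in short steps, Python scripts to look and compute and a tool call to move; the robot and the scene stay as the last step left them, time stands still between calls to the robot, and variables do not carry over. Pictures are saved under pics/ and viewed, and the job is handed in when it is done.

Besides the shell and the picture viewer there is one more tool, called after "Request:" by a JSON object that holds its "fn" and its "kwargs". apply_moves: Moves the arm, as the interface text tells. Its arguments: {"type":"object","properties":{"commands":{"type":"array","items":{"type":"object","properties":{"grip":{"type":"number"},"dp":{"type":"array","items":{"type":"number"}},"yaw":{"type":"number"}}}},"newtons":{"type":"number"}},"required":["commands"]}

```bash
mkdir -p pics; ls; python3 - <<'E'
from plant import *
import cv2,numpy as np
print(get_state())
for n in ("side","top"):
    c=capture(n); cv2.imwrite(f"pics/{n}0.png",c["color"][:,:,::-1]); print(n,c["camera_matrix"],c["xyz"],c["rotation"],[k for k in c])
    np.savez(f"{n}0.npz",**{k:c[k] for k in ("color","camera_matrix","xyz","rotation")})
E
```

```text
pics
{'time_s': 0.0, 'joints': array([-5.57993145e+01,  2.05917076e+01,  6.35224536e-01, -2.15023893e-02,
       -7.01389291e+01, -1.65062749e+01]), 'qd': array([-0.07489376,  0.0657211 ,  0.02826394,  0.03780706,  0.06946228,
        0.01654265]), 'joint_torque': array([-2.50326171e-03, -5.82717633e+01,  2.93052560e+01,  6.99668258e+00,
        6.67315442e-03, -2.11327315e-04]), 'tcp_pos': array([ 0.20498003, -0.64259829,  0.22562632]), 'eef_rot': array([ 1.79902776e+02, -7.73063260e-03, -1.62312905e+02]), 'contact_force': array([-0.59690495, -0.53290307,  0.38254244]), 'moment': array([ 0.08762619, -0.05509477, -0.00453392]), 'gripper_width': 0.08765570994328739}
side [[441.39640492   0.         257.14818697]
 [  0.         441.39640492 189.43537356]
 [  0.           0.           1.        ]] [0.14591717 1.21418669 1.33733474] [ 4.59907889e+01 -9.47290379e-02 -1.61788272e+02] ['color', 'camera_matrix', 'xyz', 'rotation']
top [[357.6751037    0.         261.86097256]
 [  0.         357.6751037  191.03102995]
 [  0.           0.           1.        ]] [ 0.34154098 -0.01581068  1.52567274] [  9.18976291   0.37537163 -91.63931218] ['color', 'camera_matrix', 'xyz', 'rotation']
```

View pics/side0.png

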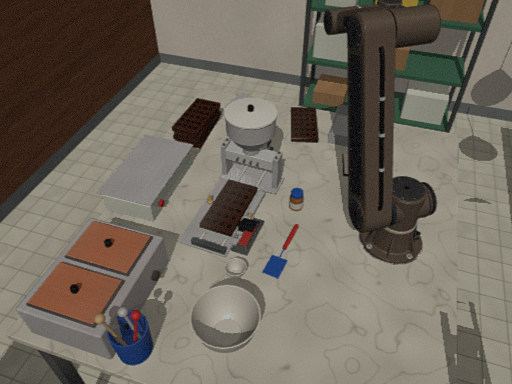

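View pics/top0.png

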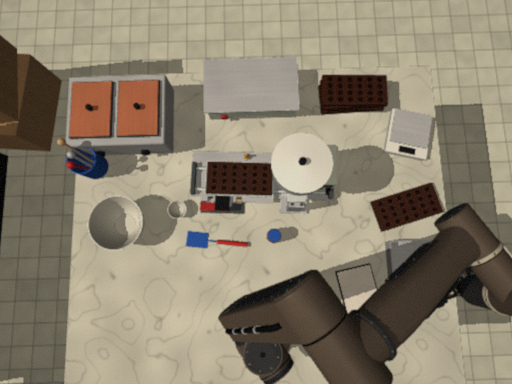

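```bash
cat > h.py <<'E'
import numpy as np,cv2
from scipy.spatial.transform import Rotation as R
def load(f):
    d=np.load(f); return {k:d[k] for k in d}
def grab(n,f):
    from plant import capture
    c=capture(n); np.savez(f,**{k:c[k] for k in ("color","camera_matrix","xyz","rotation")}); return load(f)
def rot(c): return R.from_euler('xyz',c["rotation"],degrees=True).as_matrix()
def ray(c,u,v):
    K=c["camera_matrix"]; d=np.array([(u-K[0,2])/K[0,0],-(v-K[1,2])/K[1,1],-1.]); return c["xyz"],rot(c)@d
def onz(c,u,v,z):
    o,d=ray(c,u,v); return o+d*(z-o[2])/d[2]
def proj(c,p):
    q=rot(c).T@(np.asarray(p)-c["xyz"]); K=c["camera_matrix"]
    return np.array([K[0,2]+K[0,0]*q[0]/-q[2],K[1,2]-K[1,1]*q[1]/-q[2]])
def crop(c,u0,v0,u1,v1,s,f):
    im=c["color"][v0:v1,u0:u1,::-1]; cv2.imwrite(f,cv2.resize(im,None,fx=s,fy=s,interpolation=cv2.INTER_CUBIC))
E
python3 - <<'E'
from h import *
t=load("top0.npz");s=load("side0.npz")
crop(t,180,140,340,230,5,"pics/t1.png"); crop(s,180,150,300,270,5,"pics/s1.png")
E
```

```text
(no output)
```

View pics/t1.png

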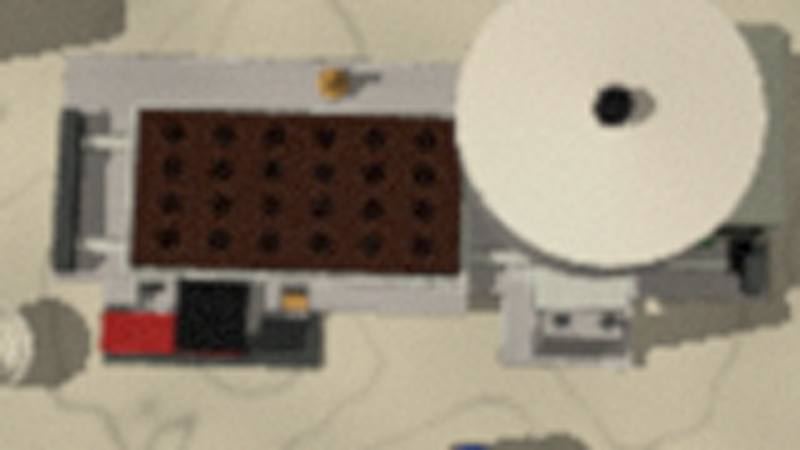

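View pics/s1.png

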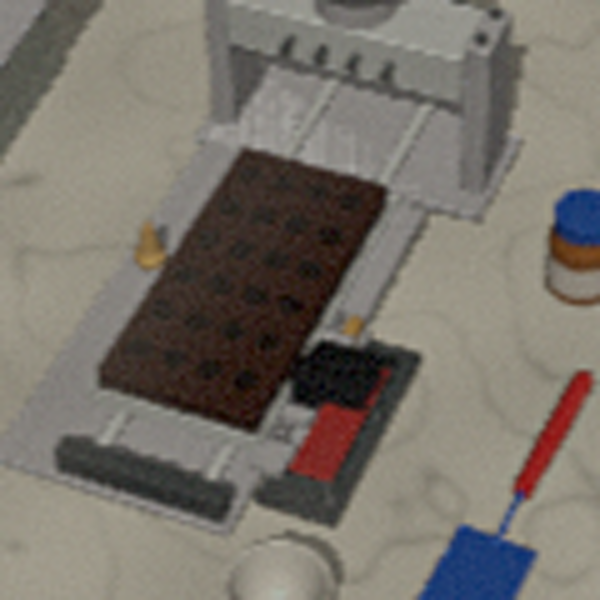

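```bash
python3 - <<'E'
from h import *
t=load("top0.npz");s=load("side0.npz")
def mask(c,kind):
    h=cv2.cvtColor(c["color"],cv2.COLOR_RGB2HSV).astype(int); H,S,V=h[...,0],h[...,1],h[...,2]
    if kind=="red": return ((H<6)|(H>174))&(S>150)&(V>90)
    if kind=="brown": return ((H<12)|(H>170))&(S>90)&(V<90)
def comp(c,kind,box):
    m=mask(c,kind).astype(np.uint8); n=np.zeros_like(m); u0,v0,u1,v1=box; n[v0:v1,u0:u1]=m[v0:v1,u0:u1]
    cs,_=cv2.findContours(n,cv2.RETR_EXTERNAL,cv2.CHAIN_APPROX_NONE); k=max(cs,key=cv2.contourArea); return k
k=comp(t,"brown",(190,155,285,200)); r=cv2.minAreaRect(k); b=cv2.boxPoints(r); print("mould",r); P=np.array([onz(t,*p,.066) for p in b]);print(P.round(4)); print("yaw",[np.degrees(np.arctan2(*(P[(i+1)%4]-P[i])[:2][::-1])).round(2) for i in range(4)])
print("c",onz(t,*r[0],.066))
k=comp(s,"brown",(190,170,275,240)); r=cv2.minAreaRect(k); print("mould side",r); print([onz(s,*p,.066).round(4) for p in cv2.boxPoints(r)])
for c,box in((t,(195,198,225,214)),(s,(235,225,262,252))):
    k=comp(c,"red",box); r=cv2.minAreaRect(k); print("red",cv2.contourArea(k),r); print(np.array([onz(c,*p,.052) for p in cv2.boxPoints(r)]).round(4))
# hand picks (crop coordinates) top
f=lambda x,y:(180+x/5-.4,140+y/5-.4)
for nm,x,y,z in [("bed TL",65,57,.03),("bed TR~",785,25,.03),("plate face lo",178,350,.076),("face hi",178,282,.076),("plate far hi",250,282,.076),("red l top",103,310,.052),("red l bot",103,355,.052),("gantry leg near",500,365,.03),("hopper c",612,105,.39)]:
    print(nm,onz(t,*f(x,y),z).round(4))
g=lambda x,y:(180+x/5-.4,150+y/5-.4)
for nm,x,y,z in [("red far corner r",390,375,.052),("red near r",340,480,.052),("red near l",291,468,.052),("face/red l",312,400,.052),("face/red r",362,410,.052),("plate top l?",293,382,.076),("face base R",372,410,.056)]:
    print(nm,onz(s,*g(x,y),z).round(4))
E
```

```text
mould ((239.18313598632812, 177.9922637939453), (64.34671020507812, 30.89324951171875), 1.3971810340881348)
[[ 0.5779  0.2154  0.066 ]
 [ 0.7089  0.2118  0.066 ]
 [ 0.694  -0.0576  0.066 ]
 [ 0.5634 -0.0502  0.066 ]]
yaw [np.float64(-1.61), np.float64(-93.16), np.float64(176.75), np.float64(86.89)]
c [0.63559969 0.07973107 0.066     ]
mould side ((234.24000549316406, 209.6800079345703), (24.0, 60.80000686645508), 36.869895935058594)
[array([0.6748, 0.2188, 0.066 ]), array([ 0.6345, -0.0832,  0.066 ]), array([ 0.5302, -0.0254,  0.066 ]), array([0.5799, 0.2616, 0.066 ])]
red 92.5 ((207.5, 206.0), (8.0, 13.0), 90.0)
[[0.5415 0.2413 0.052 ]
 [0.5399 0.1872 0.052 ]
 [0.5065 0.1875 0.052 ]
 [0.508  0.2413 0.052 ]]
red 102.0 ((245.20004272460938, 237.60003662109375), (8.049844741821289, 16.099689483642578), 26.56505012512207)
[[0.5377 0.2447 0.052 ]
 [0.5357 0.1695 0.052 ]
 [0.5036 0.178  0.052 ]
 [0.5066 0.2523 0.052 ]]
bed TL [0.7677 0.2811 0.03  ]
bed TR~ [ 0.7773 -0.3416  0.03  ]
plate face lo [0.5053 0.1792 0.076 ]
face hi [0.5613 0.1788 0.076 ]
plate far hi [0.5596 0.1197 0.076 ]
red l top [0.5432 0.2446 0.052 ]
red l bot [0.5056 0.2447 0.052 ]
gantry leg near [ 0.4899 -0.0847  0.03  ]
hopper c [ 0.622  -0.1473  0.39  ]
red far corner r [0.4968 0.1352 0.052 ]
red near r [0.4998 0.2451 0.052 ]
red near l [0.5381 0.2458 0.052 ]
face/red l [0.5456 0.1782 0.052 ]
face/red r [0.506  0.1756 0.052 ]
plate top l? [0.5579 0.1851 0.076 ]
face base R [0.4977 0.1765 0.056 ]
```

```bash
python3 - <<'E'
from h import *
t=load("top0.npz");s=load("side0.npz")
g=cv2.GaussianBlur(cv2.cvtColor(t["color"],cv2.COLOR_RGB2GRAY),(3,3),0).astype(float)
hsv=cv2.cvtColor(t["color"],cv2.COLOR_RGB2HSV).astype(float)
def edge(lo,hi,us,z,nm,im=g):
    pts=[]
    for u in us:
        col=im[lo:hi,u]; d=np.diff(col); a=np.abs(d); i=int(a.argmax())
        i0=max(i-1,0); w=a[i0:i+2+0 if i+2<=len(a) else len(a)]; c=(w*np.arange(i0,i0+len(w))).sum()/w.sum()
        pts.append(onz(t,u,lo+c+.5,z)[:2])
    pts=np.array(pts); p=np.polyfit(pts[:,1],pts[:,0],1); r=pts[:,0]-np.polyval(p,pts[:,1]); ok=abs(r)<2*np.std(r)+1e-4; p=np.polyfit(pts[ok,1],pts[ok,0],1)
    print(nm,"slope deg",np.degrees(np.arctan(p[0])).round(2),"x@y0",p[1].round(4),"std",np.std(r).round(4))
edge(158,168,range(210,270),.066,"mould far")
edge(188,200,range(208,270),.066,"mould near")
edge(147,156,range(196,270),.025,"bed far sat",hsv[...,1])
edge(207,217,range(203,240),.045,"catch base near")
edge(207,215,range(203,242),.04,"catch base near sat",hsv[...,1])
E
```

```text
mould far slope deg 3.31 x@y0 0.699 std 0.0008
mould near slope deg 2.01 x@y0 0.5638 std 0.0037
bed far sat slope deg 3.33 x@y0 0.7559 std 0.0028
catch base near slope deg 2.96 x@y0 0.4871 std 0.0008
catch base near sat slope deg 4.77 x@y0 0.4922 std 0.0054
```

```bash
cat >> h.py <<'E'
def tool(p0,yaw,p1):
    y=np.radians(yaw); M=np.array([[np.cos(y),np.sin(y),0],[np.sin(y),-np.cos(y),0],[0,0,-1]])
    return (M@(np.asarray(p1)-np.asarray(p0))*1000).round(1)
E
python3 - <<'E'
from h import *
a=(.205,-.643,.227);b=(.385,-.15,.23);c=(.41,0.0,.23);d=(.523,.211,.23)
for p in (b,c,d,(.523,.211,.13)): print(p,tool(a,-162.307,p))
E
```

```text
(0.385, -0.15, 0.23) [-321.3  415.    -3. ]
(0.41, 0.0, 0.23) [-390.7  550.3   -3. ]
(0.523, 0.211, 0.23) [-562.5  717.    -3. ]
(0.523, 0.211, 0.13) [-562.5  717.    97. ]
```

Request:
{"fn": "apply_moves", "kwargs": {"commands": [{"grip": 0, "dp": [-16, 21, -1], "yaw": 0}, {"grip": 0, "dp": [-48, 62, -2], "yaw": 0.03}, {"grip": 0, "dp": [-80, 104, -3], "yaw": 0.07}, {"grip": 0, "dp": [-112, 145, -3], "yaw": 0.11}, {"grip": 0, "dp": [-144, 187, -3], "yaw": 0.15}, {"grip": 0, "dp": [-176, 228, -3], "yaw": 0.19}, {"grip": 0, "dp": [-208, 270, -3], "yaw": 0.23}, {"grip": 0, "dp": [-240, 311, -3], "yaw": 0.27}, {"grip": 0, "dp": [-272, 352, -3], "yaw": 0.31}, {"grip": 0, "dp": [-300, 390, -3], "yaw": 0.365}, {"grip": 0, "dp": [-321, 415, -3], "yaw": 0.365}, {"grip": 0, "dp": [-321, 415, -3], "yaw": 0.365}], "newtons": 50}}

```text
time_s: 1.6
tcp_pos: [0.3853, -0.1485, 0.2296]
eef_rot: [180.0, 0.0, 177.0]
contact_force: [0.2, -0.8, 0.5]
gripper_width: 0.0005
```

```bash
python3 - <<'E'
from h import *
from plant import get_state
s=get_state(); print(s["time_s"],s["joints"].round(1),s["tcp_pos"].round(4),s["eef_rot"].round(2),s["contact_force"].round(2),s["gripper_width"])
p=s["tcp_pos"]; 
for q in ((.41,0,.23),(.523,.211,.23)): print(tool(p,s["eef_rot"][2],q))
E
```

```text
1.6 [  6.6  -5.5 -29.7  -0.  -65.8 -99.6] [ 0.3853 -0.1485  0.2296] [1.7999e+02 1.0000e-02 1.7697e+02] [ 0.16 -0.78  0.54] 0.00045517955143537707
[-16.8 149.6  -0.4]
[-118.5  366.3   -0.4]
```

Request:
{"fn": "apply_moves", "kwargs": {"commands": [{"grip": 0, "dp": [-4, 35, 0], "yaw": 0}, {"grip": 0, "dp": [-9, 80, 0], "yaw": 0}, {"grip": 0, "dp": [-14, 125, 0], "yaw": 0}, {"grip": 0, "dp": [-22, 165, 0], "yaw": 0}, {"grip": 0, "dp": [-42, 207, 0], "yaw": 0}, {"grip": 0, "dp": [-62, 249, 0], "yaw": 0}, {"grip": 0, "dp": [-81, 290, 0], "yaw": 0}, {"grip": 0, "dp": [-100, 330, 10], "yaw": 0}, {"grip": 0, "dp": [-112, 355, 40], "yaw": 0}, {"grip": 0, "dp": [-118, 366, 80], "yaw": 0}, {"grip": 0, "dp": [-118, 366, 110], "yaw": 0}, {"grip": 0, "dp": [-118, 366, 110], "yaw": 0}]}}

```text
time_s: 3.1
tcp_pos: [0.5219, 0.2068, 0.117]
eef_rot: [-179.8, -0.3, 176.7]
contact_force: [-0.3, 0.3, 0.5]
gripper_width: 0.0005
```

```bash
python3 - <<'E'
from h import *
from plant import get_state
s=get_state(); print(s["time_s"],s["joints"].round(1),s["tcp_pos"].round(4),s["eef_rot"].round(2),s["contact_force"].round(2))
t=grab("top","top1.npz");c=grab("side","side1.npz")
print(proj(t,s["tcp_pos"]),proj(c,s["tcp_pos"]),proj(c,[*s["tcp_pos"][:2],.052]))
crop(t,140,120,340,260,4,"pics/t2.png"); crop(c,180,150,300,270,5,"pics/s2.png")
E
```

```text
3.1 [  41.6   15.7  -21.9   -0.   -52.7 -134.8] [0.5219 0.2068 0.117 ] [-179.77   -0.26  176.73] [-0.32  0.27  0.53]
[206.83556183 204.50844629] [245.07006987 225.15772648] [245.36897901 236.57471103]
```

View pics/t2.png

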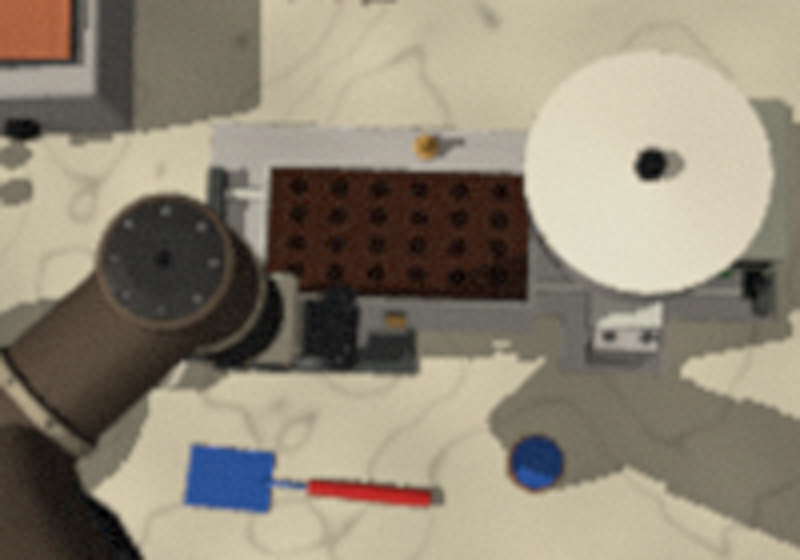

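View pics/s2.png

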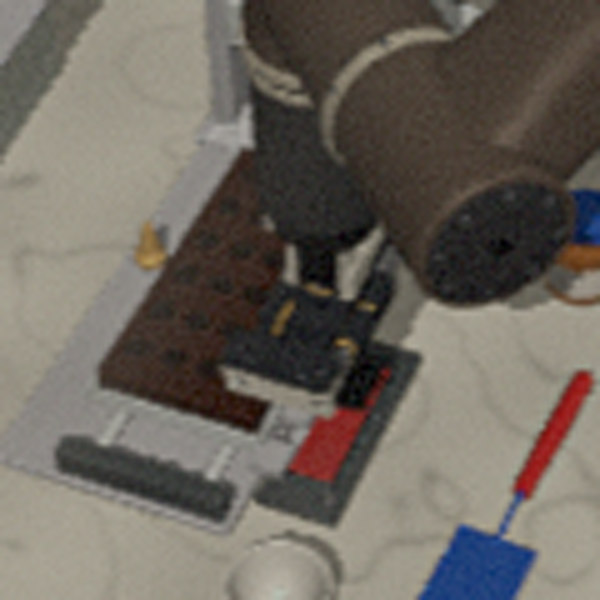

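Request:
{"fn": "apply_moves", "kwargs": {"commands": [{"grip": 0, "dp": [0, 0, 0], "yaw": 0}, {"grip": 0, "dp": [0, 0, 15], "yaw": 0}, {"grip": 0, "dp": [0, 0, 35], "yaw": 0}, {"grip": 0, "dp": [0, 0, 50], "yaw": 0}, {"grip": 0, "dp": [0, 0, 50], "yaw": 0}, {"grip": 0, "dp": [0, 0, 50], "yaw": 0}]}}

```text
time_s: 3.95
tcp_pos: [0.5235, 0.2089, 0.0699]
eef_rot: [180.0, 0.0, 176.8]
contact_force: [0.0, -0.6, -0.4]
gripper_width: 0.0001
```

```bash
python3 - <<'E'
from h import *
from plant import get_state
s=get_state(); print(s["time_s"],s["tcp_pos"].round(4),s["eef_rot"].round(2),s["contact_force"].round(2),s["qd"].round(2))
c=grab("side","side2.npz")
print(proj(c,s["tcp_pos"]))
crop(c,210,190,280,260,8,"pics/s3.png")
E
```

```text
3.95 [0.5235 0.2089 0.0699] [1.7999e+02 2.0000e-02 1.7679e+02] [ 0.02 -0.6  -0.39] [-0.06 -0.56  0.31  0.15  0.09  0.02]
[244.7127082  233.79694323]
```

View pics/s3.png

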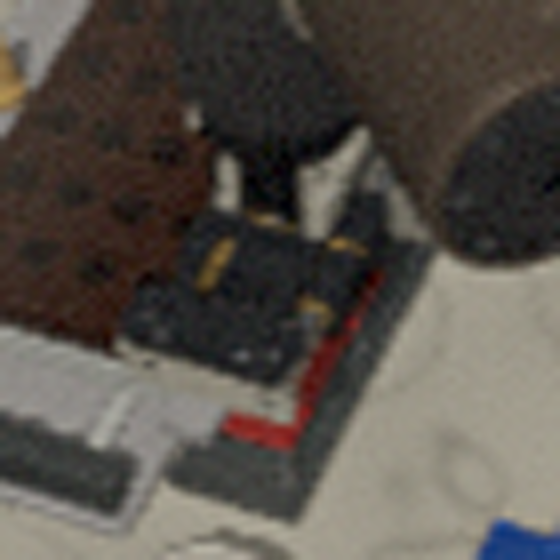

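Request:
{"fn": "apply_moves", "kwargs": {"commands": [{"grip": 0, "dp": [0, 0, 10], "yaw": 0}, {"grip": 0, "dp": [0, 0, 16], "yaw": 0}, {"grip": 0, "dp": [0, 0, 20], "yaw": 0}, {"grip": 0, "dp": [0, 0, 24], "yaw": 0}, {"grip": 0, "dp": [0, 0, 27], "yaw": 0}, {"grip": 0, "dp": [0, 0, 27], "yaw": 0}]}}

```text
time_s: 4.75
tcp_pos: [0.523, 0.2086, 0.0427]
eef_rot: [-180.0, -0.0, 176.8]
contact_force: [-3.8, -0.7, 7.1]
gripper_width: 0.0005
```

Request:
{"fn": "apply_moves", "kwargs": {"commands": [{"grip": 0, "dp": [0, 0, 1], "yaw": 0}, {"grip": 0, "dp": [0, 0, 1], "yaw": 0}, {"grip": 0, "dp": [0, 0, 1], "yaw": 0}]}}

```text
time_s: 5.12
tcp_pos: [0.5231, 0.2086, 0.0422]
eef_rot: [-180.0, 0.0, 176.8]
contact_force: [-4.0, -1.6, 9.0]
gripper_width: 0.0005
```

```bash
python3 - <<'E'
from h import *
from plant import get_state
s=get_state(); print(s["time_s"],s["tcp_pos"].round(4),s["eef_rot"].round(2),s["contact_force"].round(2),s["moment"].round(3))
c=grab("side","side3.npz")
crop(c,210,190,280,260,8,"pics/s4.png")
E
```

```text
5.125 [0.5231 0.2086 0.0422] [-180.      0.    176.79] [-3.97 -1.59  9.02] [-0.195  1.528  0.033]
```

View pics/s4.png

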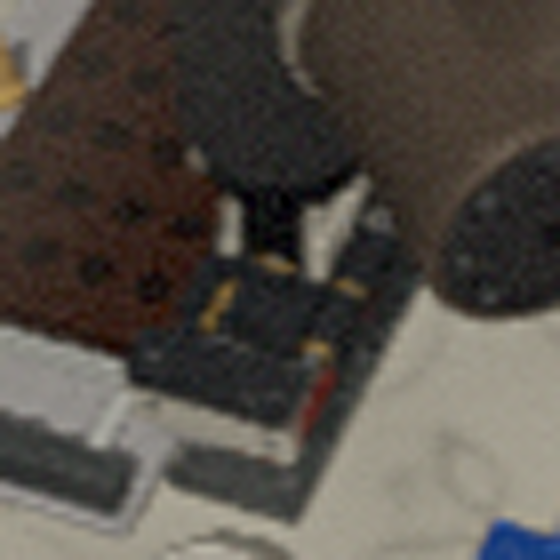

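Request:
{"fn": "apply_moves", "kwargs": {"commands": [{"grip": 0, "dp": [0, -3, 0], "yaw": 0}, {"grip": 0, "dp": [0, -6, 0], "yaw": 0}, {"grip": 0, "dp": [0, -9, 0], "yaw": 0}, {"grip": 0, "dp": [0, -12, 0], "yaw": 0}, {"grip": 0, "dp": [0, -15, 0], "yaw": 0}, {"grip": 0, "dp": [0, -18, 0], "yaw": 0}, {"grip": 0, "dp": [0, -21, 0], "yaw": 0}, {"grip": 0, "dp": [0, -24, 0], "yaw": 0}]}}

```text
time_s: 6.18
tcp_pos: [0.524, 0.1871, 0.043]
eef_rot: [179.8, 0.3, 176.8]
contact_force: [-0.6, 5.3, 8.1]
gripper_width: 0.0006
```

```bash
python3 - <<'E'
from h import *
from plant import get_state
s=get_state(); print(s["time_s"],s["tcp_pos"].round(4),s["eef_rot"].round(2),s["contact_force"].round(2),s["moment"].round(3))
c=grab("side","side4.npz");t=grab("top","top4.npz")
crop(c,180,150,300,270,5,"pics/s5.png")
crop(t,180,140,340,230,5,"pics/t5.png")
E
```

```text
6.175 [0.524  0.1871 0.043 ] [179.76   0.26 176.84] [-0.58  5.27  8.09] [2.34  0.321 0.014]
```

View pics/t5.png

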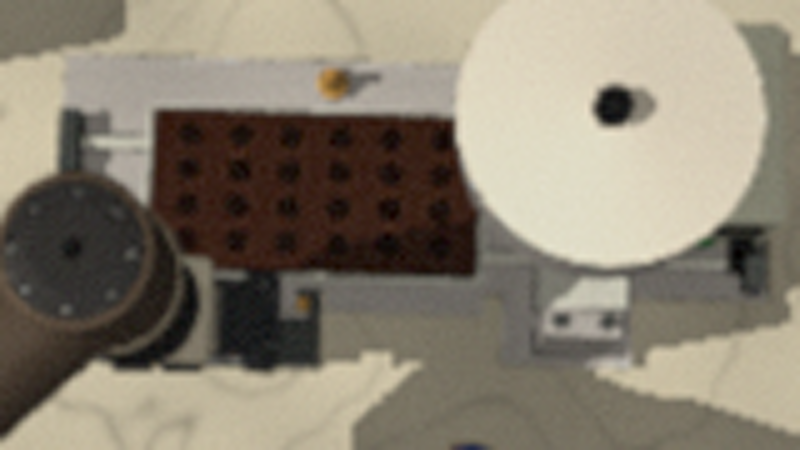

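Request:
{"fn": "apply_moves", "kwargs": {"commands": [{"grip": 0, "dp": [0, -3, 0.5], "yaw": 0}, {"grip": 0, "dp": [0, -6, 0.7], "yaw": 0}, {"grip": 0, "dp": [0, -9, 0.7], "yaw": 0}, {"grip": 0, "dp": [0, -12, 0.7], "yaw": 0}, {"grip": 0, "dp": [0, -15, 0.7], "yaw": 0}, {"grip": 0, "dp": [0, -18, 0.7], "yaw": 0}, {"grip": 0, "dp": [0, -21, 0.7], "yaw": 0}, {"grip": 0, "dp": [0, -24, 0.7], "yaw": 0}, {"grip": 0, "dp": [0, -27, 0.7], "yaw": 0}, {"grip": 0, "dp": [0, -28, 0.7], "yaw": 0}]}}

```text
time_s: 7.52
tcp_pos: [0.5228, 0.1592, 0.0425]
eef_rot: [179.8, 0.3, 176.8]
contact_force: [0.1, 6.9, 7.8]
gripper_width: 0.0007
```

```bash
python3 - <<'E'
from h import *
from plant import get_state
s=get_state(); print(s["time_s"],s["tcp_pos"].round(4),s["eef_rot"].round(2),s["contact_force"].round(2),s["moment"].round(3))
c=grab("side","side5.npz");t=grab("top","top5.npz")
crop(c,180,150,300,270,5,"pics/s6.png")
crop(t,180,140,340,230,5,"pics/t6.png")
E
```

```text
7.525 [0.5228 0.1592 0.0425] [179.76   0.3  176.84] [0.07 6.92 7.82] [ 2.305  0.187 -0.016]
```

View pics/t6.png

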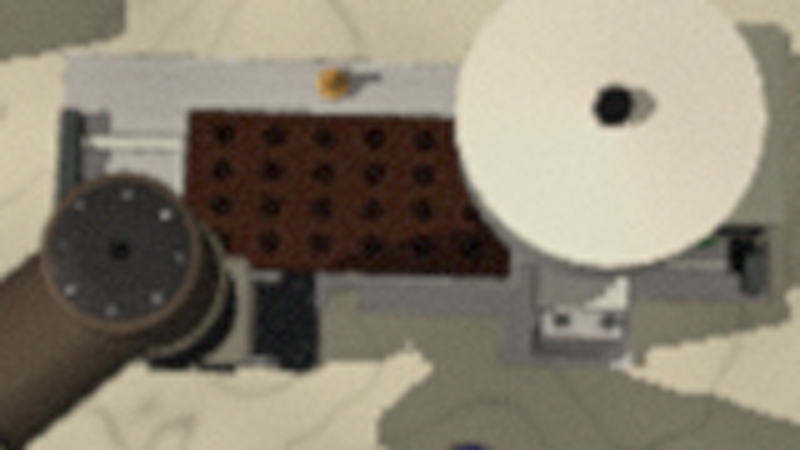

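View pics/s6.png

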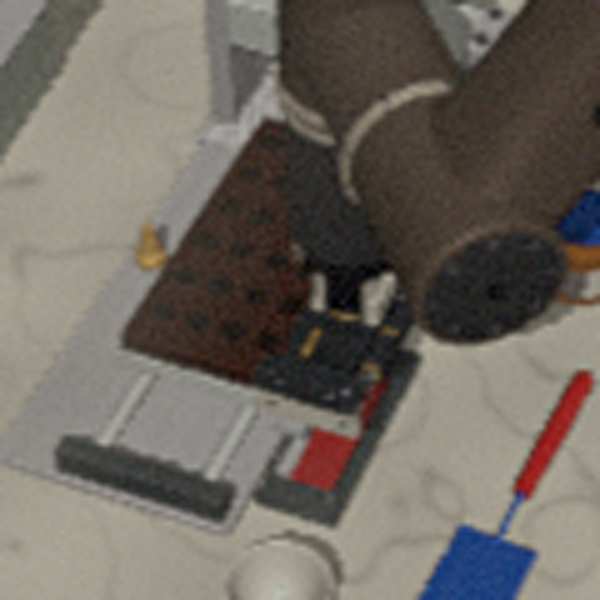

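Request:
{"fn": "apply_moves", "kwargs": {"commands": [{"grip": 0, "dp": [0, 2, -3], "yaw": 0}, {"grip": 0, "dp": [0, 3, -10], "yaw": 0}, {"grip": 0, "dp": [0, 3, -16.5], "yaw": 0}, {"grip": 0, "dp": [0, 0, -16.5], "yaw": 0}, {"grip": 0, "dp": [0, -6, -16.5], "yaw": 0}, {"grip": 0, "dp": [0, -13, -16.5], "yaw": 0}, {"grip": 0, "dp": [0, -20, -16.5], "yaw": 0}, {"grip": 0, "dp": [0, -27, -16.5], "yaw": 0}, {"grip": 0, "dp": [0, -34, -16.5], "yaw": 0}, {"grip": 0, "dp": [0, -41, -16.5], "yaw": 0}, {"grip": 0, "dp": [0, -48, -16.5], "yaw": 0}, {"grip": 0, "dp": [0, -52, -16.5], "yaw": 0}]}}

```text
time_s: 9.12
tcp_pos: [0.5174, 0.1051, 0.0575]
eef_rot: [179.9, 0.0, 176.8]
contact_force: [-2.0, 5.2, 2.8]
gripper_width: 0.0003
```

```bash
python3 - <<'E'
from h import *
from plant import get_state
s=get_state(); print(s["time_s"],s["tcp_pos"].round(4),s["eef_rot"].round(2),s["contact_force"].round(2),s["moment"].round(3))
t=grab("top","top6.npz")
crop(t,180,140,340,230,5,"pics/t7.png")
E
```

```text
9.125 [0.5174 0.1051 0.0575] [1.7993e+02 3.0000e-02 1.7677e+02] [-1.97  5.17  2.75] [ 1.842  0.884 -0.075]
```

View pics/t7.png

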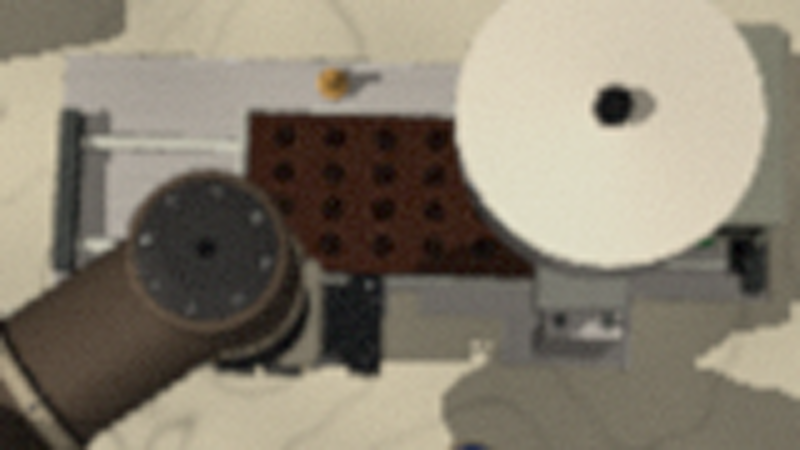

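Request:
{"fn": "apply_moves", "kwargs": {"commands": [{"grip": 0, "dp": [0, -3, -1], "yaw": 0}, {"grip": 0, "dp": [0, -6, -2], "yaw": 0}, {"grip": 0, "dp": [0, -9, -2], "yaw": 0}, {"grip": 0, "dp": [0, -12, -2], "yaw": 0}, {"grip": 0, "dp": [0, -15, -2], "yaw": 0}, {"grip": 0, "dp": [0, -17, -2], "yaw": 0}, {"grip": 0, "dp": [0, -18.5, -2], "yaw": 0}, {"grip": 0, "dp": [0, -20, -2], "yaw": 0}]}}

```text
time_s: 10.18
tcp_pos: [0.5162, 0.085, 0.059]
eef_rot: [180.0, -0.0, 176.8]
contact_force: [-0.8, 5.4, -3.8]
gripper_width: 0.0004
```

Request:
{"fn": "apply_moves", "kwargs": {"commands": [{"grip": 0, "dp": [0, -1, 0], "yaw": 0}, {"grip": 0, "dp": [0, -2, 0], "yaw": 0}, {"grip": 0, "dp": [0, -3, 0], "yaw": 0}]}}

```text
time_s: 10.55
tcp_pos: [0.516, 0.082, 0.0591]
eef_rot: [180.0, -0.0, 176.8]
contact_force: [0.8, 4.7, -3.6]
gripper_width: 0.0001
```

```bash
python3 - <<'E'
from h import *
from plant import get_state
s=get_state(); print(s["time_s"],s["tcp_pos"].round(4),s["contact_force"].round(2))
t=grab("top","top7.npz");c=grab("side","side7.npz")
crop(t,180,140,340,230,5,"pics/t8.png");crop(c,180,150,300,270,5,"pics/s8.png")
E
```

```text
10.55 [0.516  0.082  0.0591] [ 0.8   4.75 -3.59]
```

View pics/s8.png

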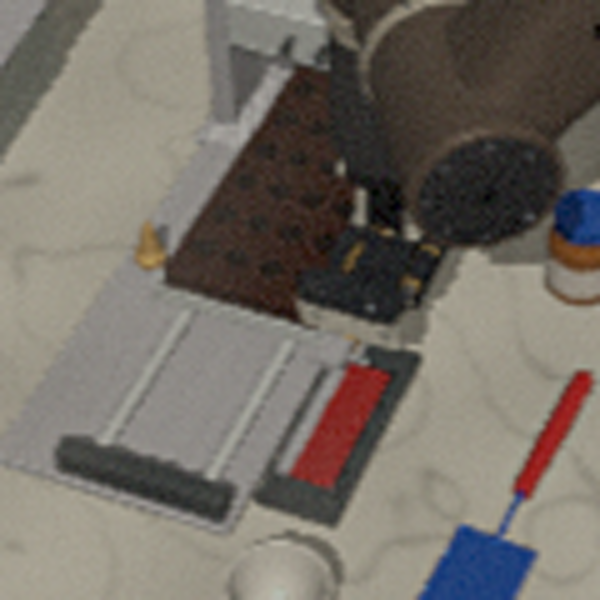

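View pics/t8.png

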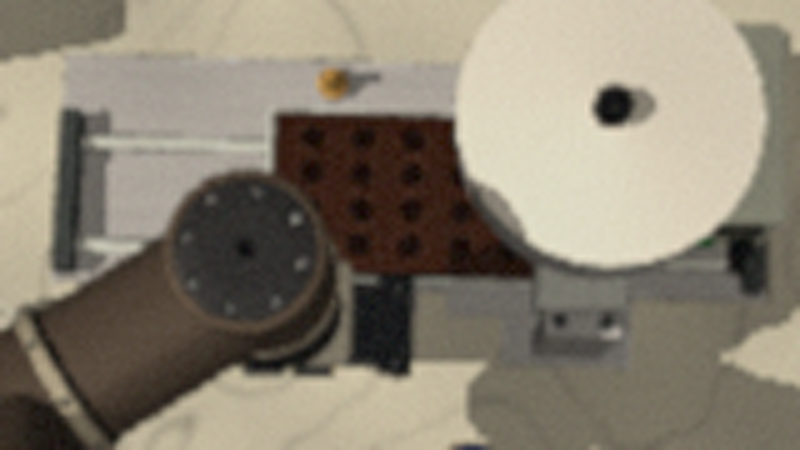

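```bash
cat > m.py <<'E'
from h import *
def trail(f):
    t=load(f); g=cv2.GaussianBlur(cv2.cvtColor(t["color"],cv2.COLOR_RGB2GRAY),(3,3),0).astype(float); r=[]
    for v in range(165,173):
        row=g[v,200:280]; d=-np.diff(row); i=int(d.argmax()); w=d[i-1:i+2]; u=200+(w*np.arange(i-1,i+2)).sum()/w.sum()+.5
        p=onz(t,u,v,.066); r.append(p[1]*.9984+p[0]*.0558)
    return np.median(r)
def red(f):
    c=load(f); h=cv2.cvtColor(c["color"],cv2.COLOR_RGB2HSV).astype(int); m=((h[...,0]<6)|(h[...,0]>174))&(h[...,1]>150)&(h[...,2]>90); m[:220]=0;m[255:]=0;m[:,:230]=0;m[:,262:]=0
    v,u=np.nonzero(m); 
    k,_=cv2.findContours(m.astype(np.uint8),0,cv2.CHAIN_APPROX_NONE); k=max(k,key=cv2.contourArea); return m.sum(),v.max(),u.min(),[np.nonzero(m[r])[0].min() if m[r].any() else None for r in range(236,249)],[np.nonzero(m[r])[0].max() if m[r].any() else None for r in range(236,249)]
E
python3 - <<'E'
from m import *
a=trail("top0.npz")
for f in ("top4","top5","top6","top7"): print(f,round(a-trail(f+".npz"),4))
for f in ("side0","side5","side7"): print(f,red(f+".npz"))
E
```

```text
top4 0.0153
top5 0.0414
top6 0.092
top7 0.1159
side0 (np.int64(125), np.int64(245), np.int64(238), [np.int64(242), np.int64(242), np.int64(241), np.int64(241), np.int64(240), np.int64(240), np.int64(239), np.int64(238), np.int64(240), np.int64(243), None, None, None], [np.int64(250), np.int64(250), np.int64(249), np.int64(249), np.int64(248), np.int64(248), np.int64(247), np.int64(247), np.int64(246), np.int64(245), None, None, None])
side5 (np.int64(88), np.int64(247), np.int64(239), [np.int64(243), np.int64(242), np.int64(242), np.int64(242), np.int64(241), np.int64(241), np.int64(240), np.int64(240), np.int64(239), np.int64(239), np.int64(241), np.int64(244), None], [np.int64(244), np.int64(248), np.int64(250), np.int64(250), np.int64(249), np.int64(249), np.int64(248), np.int64(248), np.int64(247), np.int64(246), np.int64(245), np.int64(245), None])
side7 (np.int64(199), np.int64(246), np.int64(239), [np.int64(243), np.int64(243), np.int64(242), np.int64(241), np.int64(241), np.int64(240), np.int64(240), np.int64(239), np.int64(239), np.int64(239), np.int64(243), None, None], [np.int64(251), np.int64(250), np.int64(250), np.int64(249), np.int64(249), np.int64(248), np.int64(248), np.int64(247), np.int64(247), np.int64(246), np.int64(245), None, None])
```

Request:
{"fn": "apply_moves", "kwargs": {"commands": [{"grip": 0, "dp": [0, -0.7, 0], "yaw": 0}, {"grip": 0, "dp": [0, -1.4, 0], "yaw": 0}, {"grip": 0, "dp": [0, -2, 0], "yaw": 0}, {"grip": 0, "dp": [0, -2, 0], "yaw": 0}]}}

```text
time_s: 11.15
tcp_pos: [0.5157, 0.0794, 0.0594]
eef_rot: [-180.0, -0.0, 176.8]
contact_force: [0.1, 0.8, -0.8]
gripper_width: 0.0004
```

```bash
python3 - <<'E'
from m import *
from plant import get_state
s=get_state(); print(s["time_s"],s["tcp_pos"].round(4),s["contact_force"].round(2))
grab("top","top8.npz");grab("side","side8.npz")
print(trail("top0.npz")-trail("top8.npz"),red("side8.npz"))
E
```

```text
11.15 [0.5157 0.0794 0.0594] [ 0.14  0.79 -0.85]
0.11961189918556542 (np.int64(202), np.int64(245), np.int64(238), [np.int64(242), np.int64(242), np.int64(241), np.int64(241), np.int64(240), np.int64(240), np.int64(239), np.int64(238), np.int64(240), np.int64(243), None, None, None], [np.int64(250), np.int64(250), np.int64(249), np.int64(249), np.int64(248), np.int64(248), np.int64(247), np.int64(247), np.int64(246), np.int64(245), None, None, None])
```

The paddle is back at its up position in the side view (lowest red row 245, as at the start) and the carriage has travelled 0.1196 m. Next I back the hand away from the face and lift it clear.

Request:
{"fn": "apply_moves", "kwargs": {"commands": [{"grip": 0, "dp": [0, 3, 0], "yaw": 0}, {"grip": 0, "dp": [0, 8, 0], "yaw": 0}, {"grip": 0, "dp": [0, 12, -6], "yaw": 0}, {"grip": 0, "dp": [0, 15, -20], "yaw": 0}, {"grip": 0, "dp": [0, 15, -50], "yaw": 0}, {"grip": 0, "dp": [0, 15, -90], "yaw": 0}, {"grip": 0, "dp": [10, 15, -130], "yaw": 0}, {"grip": 0, "dp": [40, 15, -165], "yaw": 0}, {"grip": 0, "dp": [70, 20, -180], "yaw": 0}, {"grip": 0, "dp": [85, 20, -180], "yaw": 0}, {"grip": 0, "dp": [85, 20, -180], "yaw": 0}]}}

```text
time_s: 12.62
tcp_pos: [0.4315, 0.1046, 0.2398]
eef_rot: [179.9, 0.0, 176.9]
contact_force: [0.4, 0.7, -0.2]
gripper_width: 0.0003
```

```bash
python3 - <<'E'
from m import *
from plant import get_state
s=get_state(); print(s["time_s"],s["tcp_pos"].round(4),s["contact_force"].round(2),s["qd"].round(2))
t=grab("top","top9.npz");c=grab("side","side9.npz")
print(trail("top0.npz")-trail("top9.npz"),red("side9.npz"))
cv2.imwrite("pics/t9.png",t["color"][:,:,::-1]);crop(c,180,150,300,270,5,"pics/s9.png")
E
```

```text
12.625 [0.4315 0.1046 0.2398] [ 0.43  0.68 -0.23] [-0.84  2.41  0.95  0.37  0.48  0.77]
0.1194209506434778 (np.int64(200), np.int64(245), np.int64(239), [np.int64(242), np.int64(242), np.int64(241), np.int64(241), np.int64(240), np.int64(240), np.int64(239), np.int64(239), np.int64(240), np.int64(243), None, None, None], [np.int64(250), np.int64(250), np.int64(249), np.int64(249), np.int64(248), np.int64(248), np.int64(247), np.int64(247), np.int64(246), np.int64(245), None, None, None])
```

View pics/s9.png

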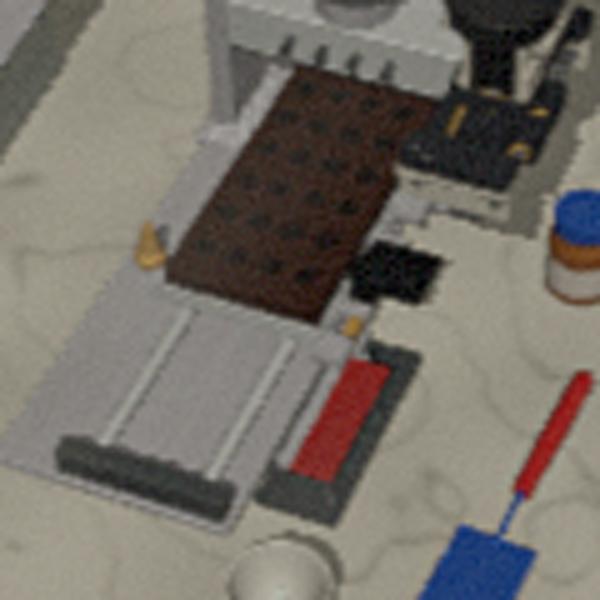

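View pics/t9.png

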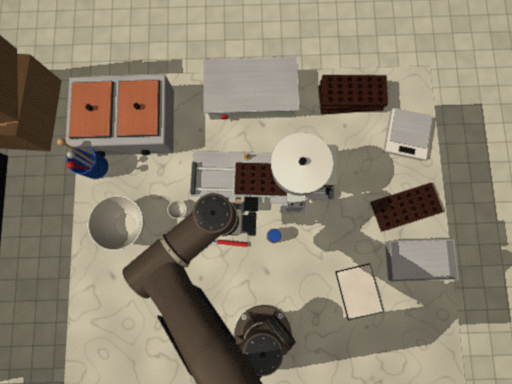

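The side view shows the brass pin up in the strip at crop (353,325) and the paddle up. The carriage stands at the nozzles, and the hand is clear. The jar, spatula, ramekin and nozzle are where they were.

Request:
{"fn": "apply_moves", "kwargs": {"commands": [{"grip": 0, "dp": [0, 0, 0], "yaw": 0}, {"grip": 0, "dp": [0, 0, 0], "yaw": 0}]}}

```text
time_s: 12.98
tcp_pos: [0.4325, 0.1045, 0.2388]
eef_rot: [-179.9, -0.1, 176.8]
contact_force: [-0.3, 0.2, 0.3]
gripper_width: 0.0005
```

```bash
python3 -c "
from plant import *
print(close_job())"
```

```text
the job is handed in; nothing more can be done
None
```

The carriage is in its filling stop with the catch up, and I handed the job in at about 13 s.

I pressed the red paddle down (9.0 to 9.8 mm) with the shut fingers. Still holding it, I pushed the carriage about 41 mm out of the loading stop. Then I lifted off the paddle and pushed on until the catch came up by itself, and took the hand away.

**Last checks**
- **Travel:** the mould's rear edge, seen from above, had moved 0.119 m, and it did not move back when the hand left.
- **Catch:** the paddle sits within a pixel of where it was at the start, and the brass pin is visible, raised. The push force fell from about 5 N to under 1 N when the pin sprang up. I did not test the lock by pushing back on the carriage.
- **Surroundings:** by eye in the last pictures, the jar, ramekin, nozzle, bowl and spare mould stand where they did. So does the spatula, though the arm hides part of it from above. No contact force I read was above about 12 N.

**A disagreement:** before the catch sprang up, the image gave up to 3 mm less travel than the arm's own position. That fits the mould's loose play in the tray.

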